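Make up the leg kit in the workshop caddy

ROBOT

A 7-joint arm with a two-finger parallel gripper is mounted at the origin on the work surface. World frame = base frame: x ahead of the robot, y to its left, z up, the work surface at z = 0. Lengths are in m, angles in rad, forces in N, time in s.
With the tool pointing down it reaches from about 0.4 to 0.85 m from the base axis. Payload 4.5 kg.
Tool frame: the origin (TCP) lies midway between the tips of the shut fingers; the grasp point (between the pads) lies 19 mm behind it (robot.hold_point_z is the distance from the TCP to the grasp point, in m); z points along the fingers, y is the line along which they close (so a half turn about z gives the same grasp; the last joint's range is limited). The gripper opens to 85 mm and grips with 20 to 120 N. Pads are 22 mm wide; open, the fingers measure 114 mm over their backs; the gripper's body (76 mm by 85 mm) begins 54 mm behind the grasp point. The pads swing forward as they close: fully open they stand 13 mm farther back than shut.
Start: joints at [-1.208, 0.689, -0.195, 1.565, 0.157, 0.902, -0.215], TCP at [0.202, 0.592, 0.231] pointing down, gripper open.
Joint ranges: [-3.01, 3.01], [-0.46, 2.08], [-1.47, 1.51], [0.13, 2.56], [-1, 4.14], [0.04, 2.09], [-2.66, 2.66]. Speed limits (rad/s): [2.57, 2.57, 3.14, 3.14, 3.14, 3.14, 3.14].

INTERFACE

Orientations are given as a unit quaternion [x, y, z, w].
In Python, from bench import robot, cams, ticket gives the robot as it stands. The module is installed in compiled form; this text tells all that it offers.
- The arm moves only by the tool shift_gripper, called after "Request:" by a JSON object that holds its "api" and its "payload". Schema: {"type":"object","properties":{"deltas":{"type":"object","properties":{"steps":{"type":"array","items":{"type":"array","items":{"type":"number"},"minItems":5,"maxItems":5},"minItems":1,"maxItems":20}},"additionalProperties":false,"required":["steps"]},"clamp_n":{"type":"number"},"only":{"type":"string"},"quiet":{"type":"boolean"},"lines":{"type":"string"}},"required":["deltas"],"additionalProperties":false}. deltas is an object whose key "steps" holds a list of rows, 1 to 20 of them, each of 5 numbers: dx, dy, dz in shares of the most that a row can go, 1 being 62.5 mm, then a turn about the tool's z in fractions of the full range, 1 being 180 degrees, then the finger opening in m; each row shifts and turns the commanded pose from where the row before left it, along the tool's axes as they then stand; what a row does not reach is not made up. A row lasts 1/8 s, in which the tool goes at most 0.0625 m and 0.188 rad, less where a joint would pass 70% of its speed; a pose out of reach is approached as far as the arm can. The fingers move at their own pace and stop on an object; clamp_n is the grip in N (left out, the last holds). Time passes only in rows, so rows that do not move let the fingers close. The tool returns the time, the measured TCP pose, the force, the opening and the grip force at its end. only (a regular expression) keeps the lines of the reply that match it, lines (a string "A,B") keeps lines A to B, and quiet returns only ok. No shift or turn number may pass 1 either way. Input that does not fit is refused with a message, and nothing moves.
- robot.state(): the state, without advancing time (a new reading comes with each control period).
- cams.camera(name): name is "scene" or "side" or "wrist"; returns a dict with "img" (384x512x3 uint8, blue, green, red), "mtx" (3x3 intrinsics, pixels), "k1" (the pictures are not rectified: a ray, as slopes to the right and down, at radius r is drawn at 1 + k1 r^2 times it, then the intrinsics apply), "cam_to_world" (4x4, takes a point from camera to world coordinates); the wrist camera has in their place "T_tool_cam" (4x4, takes a point from camera to tool coordinates, whose origin is the TCP and whose axes are the flange's). Camera axes: x right, y up, looking along -z (the intrinsics and any distortion apply to the point x, -y, -z); pixel columns grow to the right and rows downward; lengths in m; the calibration is good to about 2 mm. A picture is of the moment at which its call begins: read the wrist's pose just before it. There is no depth.
- ticket.close_job(): hands the job in; it is judged then, once.
The state is a dict: "time_s": time; "joints": joint angles; "joint_vel": joint speeds; "joint_efforts": joint torques, N m; "tcp_pos": TCP position; "orientation": TCP orientation; "force": force on the tool from outside, world axes, zero at the start; "ft_torque": the same for the moment, N m; "gripper_width": finger opening in m; "grip_force": force on a finger pad.
Only numpy, scipy, OpenCV 4.12 (cv2) and the standard library are available. Lean on these libraries where they do the work, as an engineer would, in place of code of your own. Each camera call takes 0.05 s, during which the arm holds its last target. There are 200 camera calls.

TASK

Make up the kit for the next furniture leg in the caddy: stand the bright aluminium leg in the blue bin, the levelling foot with the black base and steel stud in the yellow bin, and the green spray can, out of the carton, in the red bin. Set each one down gently, upright and flat on the bottom of its bin. Leave the rust-brown raw leg, the white-based foot and the orange can standing where they are.

Things in the scene. Friction and masses are not known exactly. Their poses are not given: they have to be found in the camera images.
- blue_bin: Blue open plastic bin, one of three equal ones standing side by side (96 mm apart along y, any order) in a low steel caddy: outside 130 (its x) x 95 (its y) x 40 mm high, walls and floor 3 mm. It does not move. Origin: centre of its underside (3 mm above the table), z up. Caddy rim 12 mm high, its end hoops 25 mm long, 20 mm high.
- yellow_bin: Yellow open plastic bin, one of three equal ones standing side by side (96 mm apart along y, any order) in a low steel caddy: outside 130 (its x) x 95 (its y) x 40 mm high, walls and floor 3 mm. It does not move. Origin: centre of its underside (3 mm above the table), z up. Caddy rim 12 mm high, its end hoops 25 mm long, 20 mm high.
- red_bin: Red open plastic bin, one of three equal ones standing side by side (96 mm apart along y, any order) in a low steel caddy: outside 130 (its x) x 95 (its y) x 40 mm high, walls and floor 3 mm. It does not move. Origin: centre of its underside (3 mm above the table), z up. Caddy rim 12 mm high, its end hoops 25 mm long, 20 mm high.
- carton: Open cardboard carton, outside 206 (x) x 108 (y) x 100 mm high, walls and floor 4 mm, a full-height divider at mid x: two cells 97 x 100 mm with centres at x = -50 and +50 mm, a spray can in each. Fixed. Origin: centre of its underside, z up. It stands left or right of the work; on the other side stands a fixed green drill vise, 65 mm high, about 210 x 90 mm.
- bright_leg: WANTED: polished bright aluminium. L-shaped furniture leg, 300 g: flat foot 90 (x) x 34 (y) mm, up to 20 mm high (the bend up to 40 mm), and at the heel an upright round post, top at 112 mm height, axis at x = +29, y = 0, 22 mm diameter from 55 mm height up (the grip). Origin: centre of the foot's underside; x points from toe to heel, z up.
- raw_leg: Look-alike, not wanted: rust-brown casting, stub on the toe. L-shaped furniture leg, 300 g: flat foot 90 (x) x 34 (y) mm, up to 20 mm high (the bend up to 40 mm), and at the heel an upright round post, top at 112 mm height, axis at x = +29, y = 0, 22 mm diameter from 55 mm height up (the grip). Origin: centre of the foot's underside; x points from toe to heel, z up.
- black_foot: WANTED: black rubber base, bright steel stud. Levelling foot, standing on its base, 180 g: base disc 48 mm diameter, 14 mm high, nut 26 mm diameter up to 25 mm, above it a stud of 16 mm diameter up to 86 mm (the grip). Origin: centre of its underside, z up.
- white_foot: Look-alike, not wanted: white base, brass stud. Levelling foot, standing on its base, 180 g: base disc 48 mm diameter, 14 mm high, nut 26 mm diameter up to 25 mm, above it a stud of 16 mm diameter up to 86 mm (the grip). Origin: centre of its underside, z up.
- green_can: WANTED: green spray can with green cap: upright, 44 mm diameter, 150 mm high, 160 g; body up to 112 mm, above it a cap of 39 mm diameter, the grip. Origin: centre of its underside, z up. It stands about mid-cell in one of the carton's cells, on the 4 mm floor.
- orange_can: Look-alike, not wanted: orange spray can with orange cap: upright, 44 mm diameter, 150 mm high, 160 g; body up to 112 mm, above it a cap of 39 mm diameter, the grip. Origin: centre of its underside, z up. It stands in the other cell.
There are look-alikes about, which are no part of the job. What is shaped like the black_foot but purple or turquoise is not meant.

How it is judged:
At the end, for the whole second after the job is handed in: Bright leg in the blue bin, black-based foot in the yellow, green can in the red: each inside the walls, underside less than 10 mm above the bin's underside, upright within 0.12 rad, at rest; the three look-alikes upright, at rest, within 30 mm of where they began (x of bright_leg in the frame of blue_bin between -0.06 and 0.06 m and y of bright_leg in the frame of blue_bin between -0.045 and 0.045 m and z of bright_leg in the frame of blue_bin below 0.01 m and angle between each of bright_leg, black_foot, green_can, raw_leg, white_foot, orange_can's own z axis and vertical below 0.12 rad and linear speed of each of bright_leg, black_foot, green_can, raw_leg, white_foot, orange_can below 0.02 m/s and angular speed of each of bright_leg, black_foot, green_can below 0.2 rad/s and x of black_foot in the frame of yellow_bin between -0.06 and 0.06 m and y of black_foot in the frame of yellow_bin between -0.045 and 0.045 m and z of black_foot in the frame of yellow_bin below 0.01 m and x of green_can in the frame of red_bin between -0.06 and 0.06 m and y of green_can in the frame of red_bin between -0.045 and 0.045 m and z of green_can in the frame of red_bin below 0.01 m and distance of each of raw_leg, white_foot, orange_can from where it was at the start of the episode below 0.03 m); the robot touches nothing.
It fails at once if the bright leg is dropped or slammed into a bin (faster than 0.6 m/s within 30 mm of its bin's floor) (horizontal distance between bright_leg and blue_bin below 0.08 m and z of bright_leg in the frame of blue_bin below 0.033 m and linear speed of bright_leg above 0.6 m/s).
It fails at once if the black-based foot is dropped or slammed into a bin (faster than 0.6 m/s within 30 mm of its bin's floor) (horizontal distance between black_foot and yellow_bin below 0.08 m and z of black_foot in the frame of yellow_bin below 0.033 m and linear speed of black_foot above 0.6 m/s).
It fails at once if the green can is dropped or slammed into a bin (faster than 0.6 m/s within 30 mm of its bin's floor) (horizontal distance between green_can and red_bin below 0.08 m and z of green_can in the frame of red_bin below 0.033 m and linear speed of green_can above 0.6 m/s).
It fails at once if a look-alike (raw leg, white-based foot, orange can) is moved more than 30 mm (distance of any of raw_leg, white_foot, orange_can from where it was at the start of the episode above 0.03 m).
It also fails if it takes over 80 s, if anything falls off the work surface, if the arm or the gripper's body presses on something with over 40 N, if the wrist force passes 120 N, or if a joint passes its speed limit or range.

## Working session

There is one attempt and no reset: what is moved stays moved. The work goes in short steps, Python scripts to look and compute and a tool call to move; the robot and the scene stay as the last step left them, time stands still between calls to the robot, and variables do not carry over. Pictures are saved under pics/ and viewed, at most 14 in all, crops included, and the job is handed in when it is done.

```bash
mkdir -p pics; cat > h.py <<'E'
import numpy as np, cv2
from bench import robot, cams
from scipy.spatial.transform import Rotation as R
def snap(n,f):
    s=robot.state(); c=cams.camera(n); cv2.imwrite('pics/'+f,c['img'])
    if n=='wrist':
        T=np.eye(4);T[:3,:3]=R.from_quat(s['orientation']).as_matrix();T[:3,3]=s['tcp_pos']
        c['cam_to_world']=T@c['T_tool_cam']
    return c
def ray(c,u,v):
    K=np.array(c['mtx']);x=(u-K[0,2])/K[0,0];y=(v-K[1,2])/K[1,1];a,b=x,y
    for _ in range(30):
        f=1+c['k1']*(a*a+b*b);a,b=x/f,y/f
    T=np.array(c['cam_to_world']);return T[:3,3],T[:3,:3]@np.array([a,-b,-1])
def atz(c,u,v,z):
    o,d=ray(c,u,v);return (o+d*(z-o[2])/d[2]).round(4)
def proj(c,p):
    T=np.linalg.inv(c['cam_to_world']);q=T[:3,:3]@np.array(p)+T[:3,3]
    a,b=q[0]/-q[2],-q[1]/-q[2];f=1+c['k1']*(a*a+b*b);K=np.array(c['mtx'])
    return np.array([K[0,0]*a*f+K[0,2],K[1,1]*b*f+K[1,2]]).round(1)
def tri(c1,p1,c2,p2):
    o1,d1=ray(c1,*p1);o2,d2=ray(c2,*p2)
    s=np.linalg.lstsq(np.c_[d1,-d2],o2-o1,rcond=None)[0]
    a,b=o1+d1*s[0],o2+d2*s[1];return ((a+b)/2).round(4),np.linalg.norm(a-b).round(4)
E
python3 - <<'E'
from h import *
import pickle
D={n:snap(n,n+'0.png') for n in('scene','side','wrist')}
pickle.dump(D,open('d0.pkl','wb'))
for n in D: print(n,D[n]['k1'],np.array(D[n]['mtx'])[0,0],np.array(D[n]['cam_to_world']).round(2).tolist())
print(D['wrist']['T_tool_cam'],robot.state(),robot.hold_point_z)
a,b=D['scene']['img'],D['side']['img']
cv2.imwrite('pics/a.png',cv2.resize(a,(768,576),interpolation=cv2.INTER_CUBIC))
cv2.imwrite('pics/b.png',cv2.resize(b,(768,576),interpolation=cv2.INTER_CUBIC))
E
```

```text
scene -0.07529287175240144 435.6134265488434 [[0.82, -0.49, 0.28, 0.8], [0.57, 0.71, -0.41, -0.45], [-0.0, 0.5, 0.87, 0.94], [0.0, 0.0, 0.0, 1.0]]
side -0.19236924921045614 495.1310466702127 [[-1.0, 0.03, -0.02, 0.48], [-0.04, -0.7, 0.72, 0.85], [0.01, 0.72, 0.7, 0.86], [0.0, 0.0, 0.0, 1.0]]
wrist -0.0645654776780681 312.107043280261 [[0.32, -0.91, -0.26, 0.14], [0.95, 0.31, 0.09, 0.61], [-0.0, -0.27, 0.96, 0.37], [0.0, 0.0, 0.0, 1.0]]
[[ 2.97064167e-04  9.61699747e-01  2.74104922e-01  6.85300769e-02]
 [ 9.99999955e-01 -2.99334482e-04 -3.35428407e-05 -8.83630993e-04]
 [ 4.97909137e-05  2.74104920e-01 -9.61699792e-01 -1.43262634e-01]
 [ 0.00000000e+00  0.00000000e+00  0.00000000e+00  1.00000000e+00]] {'time_s': 0.15, 'joints': array([-1.20819483,  0.68980584, -0.19451803,  1.56609524,  0.15723769,
        0.90247906, -0.21511234]), 'joint_vel': array([ 0.00052292, -0.00301658, -0.00186821, -0.0038353 , -0.00042756,
       -0.0001631 ,  0.00075195]), 'joint_efforts': array([-1.84298122e-03, -5.39934683e+01, -1.26772866e+00, -1.58717018e+01,
        9.50856193e-03,  6.48229543e-03,  1.05079209e-05]), 'tcp_pos': array([0.2016834 , 0.59104836, 0.23066159]), 'orientation': array([ 1.63658226e-01,  9.86516848e-01, -6.97826312e-04, -8.70655665e-05]), 'force': array([-0.37591433, -0.74101241,  0.48126843]), 'ft_torque': array([0.00109664, 0.03214529, 0.0473937 ]), 'grip_force': 0.0, 'gripper_width': 0.08548004924010405} 0.0187
```

View pics/a.png

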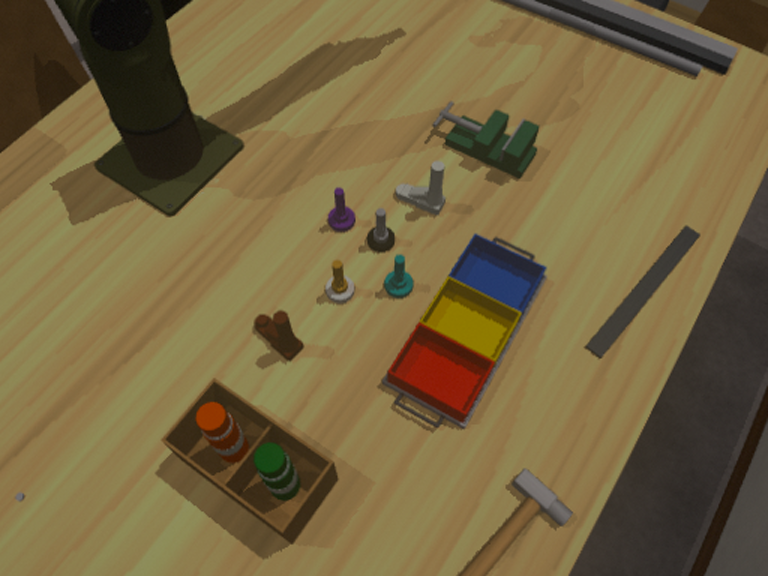

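View pics/b.png

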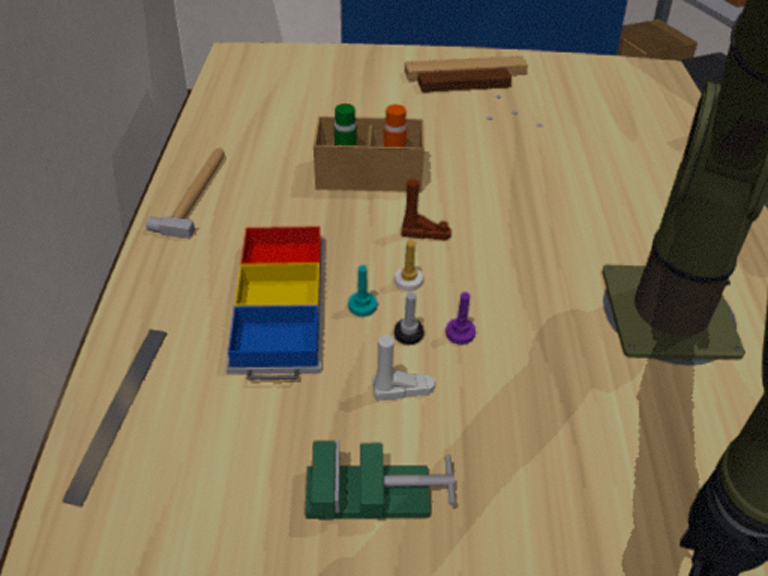

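Candidates, in the 768-wide scene view:
- **Leg:** bright leg (437,167) versus the rust raw leg (280,320).
- **Foot:** black base with steel stud (381,213) versus white/brass (338,265), purple (340,190) and turquoise (400,258).
- **Can:** green (271,457) versus orange (212,413).

I choose bright, black-based and green. I'll measure them from both views and check with a close crop.

```bash
python3 - <<'E'
from h import *
import pickle
D=pickle.load(open('d0.pkl','rb'));s,d=D['scene'],D['side']
f=lambda p:((p[0]+.5)/1.5-.5,(p[1]+.5)/1.5-.5)
for n,a,b in [('legtop',(437,167),(386,341)),('black',(381,213),(410,296)),('white',(338,265),(409,244)),('purple',(340,191),(464,296)),('turq',(400,258),(362,269)),('green',(270,455),(345,109)),('orange',(211,411),(396,111)),('rawtop',(281,317),(413,185)),
 ('blue out far corner',(546,268),(231,308)),('red near(base) corner z.043',(419,328),(319,228)),('blue robot corner',(479,238),(320,308))]:
  print(n,*tri(s,f(a),d,f(b)))
print('toe',atz(s,*f((398,191)),.012),atz(d,*f((434,383)),.012))
# bins: rim z=.043, corners
for n,p in [('bf',(546,268)),('bn',(479,238)),('red n',(419,328)),('red/y far',(492,364))]: print(n,atz(s,*f(p),.043))
for n,p in [('rf',(245,228)),('rn',(321,228)),('bn',(320,308))]: print('side',n,atz(d,*f(p),.043))
cv2.imwrite('pics/c.png',np.hstack([cv2.resize(s['img'][95:215,200:320],(500,500),interpolation=2)[:, :400],cv2.resize(d['img'][180:280,220:320],(400,500),interpolation=2)]))
E
```

```text
legtop [0.4768 0.1813 0.1089] 0.0006
black [0.4432 0.0673 0.0835] 0.0002
white [ 0.4446 -0.0516  0.0833] 0.0006
purple [0.3626 0.0651 0.0852] 0.0001
turq [0.517  0.0125 0.0844] 0.0004
green [ 0.5658 -0.3497  0.1518] 0.0011
orange [ 0.4702 -0.3486  0.152 ] 0.004
rawtop [ 0.4388 -0.1794  0.1068] 0.001
blue out far corner [0.7082 0.1165 0.0944] 0.0124
red near(base) corner z.043 [ 0.5994 -0.0754  0.0883] 0.0161
blue robot corner [0.5869 0.1087 0.0897] 0.0275
toe [0.4112 0.1674 0.012 ] [0.4045 0.1734 0.012 ]
bf [0.7089 0.1524 0.043 ]
bn [0.5896 0.1414 0.043 ]
red n [ 0.5972 -0.0542  0.043 ]
red/y far [ 0.7194 -0.043   0.043 ]
side rf [ 0.7269 -0.1275  0.043 ]
side rn [ 0.5951 -0.1332  0.043 ]
side bn [0.5796 0.0591 0.043 ]
```

View pics/c.png

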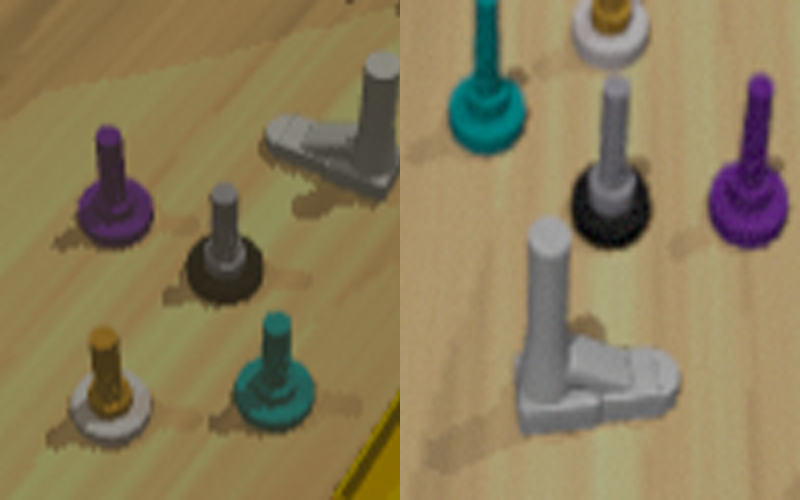

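```bash
cat > fit.py <<'E'
from h import *
import pickle
from scipy.optimize import least_squares
D=pickle.load(open('d0.pkl','rb'));s,d=D['scene'],D['side']
f=lambda p:((p[0]+.5)/1.5-.5,(p[1]+.5)/1.5-.5)
x=.065
P=[(s,(479,238),-x,.1435),(s,(546,268),x,.1435),(s,(449,281),-x,.048),(s,(520,318),x,.048),(s,(419,328),-x,-.048),(s,(494,364),x,-.048),(s,(387,377),-x,-.1435),(s,(466,416),x,-.1435),
(d,(247,228),x,-.1435),(d,(321,228),-x,-.1435),(d,(240,266),x,-.048),(d,(320,264),-x,-.048),(d,(233,308),x,.048),(d,(320,307),-x,.048)]
M=np.array([[*atz(c,*f(p),.043)[:2],a,b] for c,p,a,b in P])
def r(q):
    c,n=np.cos(q[2]),np.sin(q[2]);return np.r_[q[0]+c*M[:,2]-n*M[:,3]-M[:,0],q[1]+n*M[:,2]+c*M[:,3]-M[:,1]]
q=least_squares(r,[.65,.0,.06],loss='soft_l1',f_scale=.004).x
print('yellow centre',q.round(4));print((r(q)*1000).round(1).reshape(2,-1))
for n,k in(('blue',.096),('red',-.096)):print(n,q[0]-np.sin(q[2])*k,q[1]+np.cos(q[2])*k)
# leg yaw from white silhouette minor: project model
for c,nm in((s,'scene'),(d,'side')):
  for yaw in(.05,.15,.25):
    e=np.array([np.cos(yaw),np.sin(yaw)]);t=np.array([.4768,.1813])-e*.074
    print(nm,yaw,(proj(c,[*t,.012])+.5)*1.5-.5)
E
python3 fit.py
```

```text
yellow centre [0.6539 0.0059 0.0602]
[[-9.2  1.2 -5.5 -1.3 -5.3 -0.3 -4.2 -1.2  3.9  2.5  2.4  3.4  1.8  6.3]
 [ 3.9  0.7  7.2  9.3  8.3  3.2  7.   0.4 -5.8 -8.  -7.9 -4.8 -8.  -7.1]]
blue 0.6480921044236029 0.10174576651750422
red 0.6596344560617305 -0.0899069770544619
scene 0.05 [397.3 185.2]
scene 0.15 [395.35 188.05]
scene 0.25 [393.85 191.05]
side 0.05 [435.1 385.3]
side 0.15 [434.5 381.4]
side 0.25 [433.45 377.5 ]
```

The manual's scale: shifts go in shares of 62.5 mm and turns go in shares of 180 degrees. Converting my numbers, -0.165 rad is -0.0525.

Request:
{"api": "shift_gripper", "payload": {"deltas": {"steps":[[0,0,0,-0.0525,0.085],[0,0,0,-0.0522,0.085]]}, "clamp_n": 80}}

```text
time_s: 0.4
tcp_pos: [0.2017, 0.5913, 0.2309]
orientation: [-0.003, 1.0, -0.0, -0.0]
force: [0.9, 0.2, 0.2]
gripper_width: 0.0845
grip_force: 0.0
```

To row units: -0.041 m is -0.656, -0.0275 m is -0.44.

Request:
{"api": "shift_gripper", "payload": {"deltas": {"steps":[[-0.44,-0.656,0,0,0.085],[-0.44,-0.656,0,0,0.085],[-0.44,-0.656,0,0,0.085],[-0.44,-0.656,0,0,0.085],[-0.44,-0.656,0,0,0.085],[-0.44,-0.656,0,0,0.085],[-0.44,-0.656,0,0,0.085],[-0.44,-0.656,0,0,0.085],[-0.44,-0.656,0,0,0.085],[-0.44,-0.656,0,0,0.085],[0,0,0,0,0.085],[0,0,0,0,0.085]]}, "clamp_n": 80}}

```text
time_s: 1.9
tcp_pos: [0.4764, 0.1822, 0.2312]
orientation: [-0.0, 1.0, 0.0, -0.0]
force: [-0.7, 0.8, -0.2]
gripper_width: 0.0852
grip_force: 0.0
```

```bash
python3 - <<'E'
from h import *
c=snap('wrist','w1.png');print(robot.state()['tcp_pos'],proj(c,[.477,.181,.112]),proj(c,[.648,.102,.043]))
for a in(-1,1):
  for b in(-1,1): print(a,b,proj(c,[.648+a*.065-.06*b*.0475,.102+.06*a*.065+b*.0475,.043]))
E
```

```text
[0.47611653 0.18292984 0.23125541] [253.5 184. ] [190.  302.6]
-1 -1 [143.9 257.6]
-1 1 [223.3 253.8]
1 -1 [160.6 345.5]
1 1 [232.3 343. ]
```

View pics/w1.png

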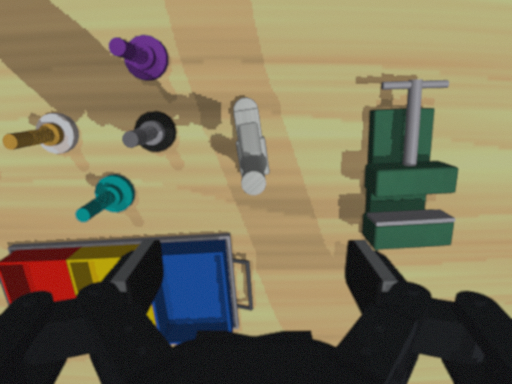

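```bash
python3 - <<'E'
import cv2
i=cv2.imread('pics/w1.png')
cv2.imwrite('pics/w1c.png',cv2.resize(i[215:345,130:260],(600,600),interpolation=2))
E
```

```text
(no output)
```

View pics/w1c.png

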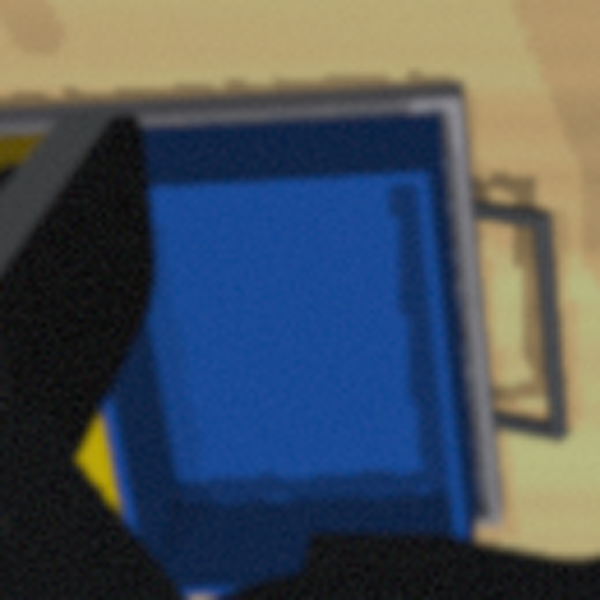

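To row units: 0.05 m is 0.8, 0.005 m is 0.08.

```bash
python3 - <<'E'
from h import *
c=cams.camera('wrist');s=robot.state()
T=np.eye(4);T[:3,:3]=R.from_quat(s['orientation']).as_matrix();T[:3,3]=s['tcp_pos'];c['cam_to_world']=T@c['T_tool_cam']
print(atz(c,244,98,.010),atz(c,253.5,182,.112),atz(c,133,139,.086),s['tcp_pos'])
E
```

```text
[0.4034 0.1711 0.01  ] [0.4748 0.182  0.112 ] [0.4405 0.07   0.086 ] [0.47602136 0.18319078 0.23133022]
```

Request:
{"api": "shift_gripper", "payload": {"deltas": {"steps":[[0,0.0192,0.8,0,0.085],[0,0,0.8,0,0.085],[0,0,0.8,0,0.085],[0,0,0.08,0,0.085],[0,0,0,0,0],[0,0,0,0,0],[0,0,0,0,0],[0,0,0,0,0],[0,0,0,0,0],[0,0,0,0,0]]}, "clamp_n": 80}}

```text
time_s: 3.25
tcp_pos: [0.4778, 0.1826, 0.0776]
orientation: [0.0, 1.0, 0.0, 0.001]
force: [0.4, -0.9, 7.0]
gripper_width: 0.0195
grip_force: 77.8
```

To row units: -0.04 m is -0.64, -0.02 m is -0.32, 0.063 rad is 0.0201.

Request:
{"api": "shift_gripper", "payload": {"deltas": {"steps":[[0,0,-0.32,0,0],[0,0,-0.64,0,0],[0,0,-0.56,0,0],[-0.32,-0.128,0,0.0095,0],[-0.64,-0.256,0,0.0201,0],[-0.64,-0.256,0,0,0],[-0.64,-0.256,0,0,0],[-0.64,-0.256,0,0,0],[-0.304,-0.112,0,0,0],[0,0,0,0,0],[0,0,0,0,0]]}}}

```text
time_s: 4.62
tcp_pos: [0.6681, 0.0909, 0.1709]
orientation: [0.046, 0.999, 0.0, -0.001]
force: [-0.6, 0.2, -2.6]
gripper_width: 0.0192
grip_force: 78.4
```

```bash
python3 - <<'E'
from h import *
c=snap('side','s1.png');w=snap('scene','s2.png');print(robot.state()['tcp_pos'])
cv2.imwrite('pics/s12.png',np.hstack([cv2.resize(c['img'][170:290,130:250],(400,400),interpolation=2),cv2.resize(w['img'][80:220,250:390],(400,400),interpolation=2)]))
E
```

```text
[0.66828969 0.09125808 0.17128452]
```

View pics/s12.png

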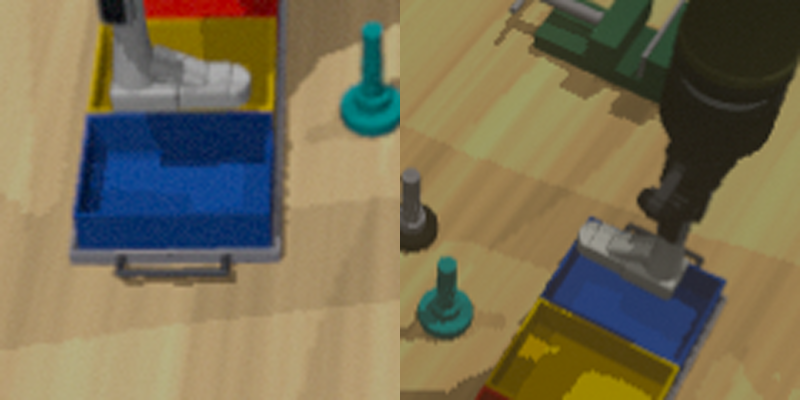

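To row units: 0.035 m is 0.56, 0.0131 m is 0.2096.

Request:
{"api": "shift_gripper", "payload": {"deltas": {"steps":[[-0.1248,0.2096,0,0,0],[0,0,0.56,0,0],[0,0,0.56,0,0],[0,0,0,0,0],[0,0,0.096,0,0],[0,0,0.08,0,0],[0,0,0,0,0],[0,0,0,0,0]]}}}

```text
time_s: 5.72
tcp_pos: [0.679, 0.1024, 0.0909]
orientation: [0.046, 0.999, 0.0, 0.0]
force: [0.6, 0.2, -4.0]
gripper_width: 0.0196
grip_force: 78.5
```

To row units: 0.003 m is 0.048, 0.002 m is 0.032.

Request:
{"api": "shift_gripper", "payload": {"deltas": {"steps":[[0,0,0.048,0,0],[0,0,0.032,0,0],[0,0,0.016,0,0],[0,0,0,0,0]]}}}

```text
time_s: 6.22
tcp_pos: [0.6786, 0.1023, 0.0841]
orientation: [0.046, 0.999, 0.0, -0.0]
force: [-0.1, 0.3, -3.2]
gripper_width: 0.0199
grip_force: 78.5
```

Request:
{"api": "shift_gripper", "payload": {"deltas": {"steps":[[0,0,0.016,0,0],[0,0,0.016,0,0],[0,0,0,0,0]]}}}

```text
time_s: 6.6
tcp_pos: [0.6791, 0.1023, 0.0838]
orientation: [0.046, 0.999, 0.0, 0.001]
force: [-1.0, -1.1, 6.0]
gripper_width: 0.0198
grip_force: 79.4
```

To row units: -0.05 m is -0.8, 0.04 m is 0.64, -0.093 rad is -0.0296.

Request:
{"api": "shift_gripper", "payload": {"deltas": {"steps":[[0,0,0,0,0.05],[0,0,0,0,0.085],[0,0,0,0,0.085],[0,0,0,0,0.085],[0,0,-0.48,0,0.085],[0,0,-0.8,0,0.085],[0,0,-0.8,-0.0296,0.085],[0,0,0,0,0.085],[0.64,-0.0912,0,0,0.085],[0.64,-0.0912,0,0,0.085],[0.64,-0.0912,0,0,0.085],[0.64,-0.0912,0,0,0.085],[0.64,-0.0912,0,0,0.085],[0.592,-0.088,0,0,0.085],[0,0,0,0,0.085],[0,0,0,0,0.085]]}}}

```text
time_s: 8.6
tcp_pos: [0.4423, 0.0684, 0.2121]
orientation: [0.0, 1.0, 0.0, 0.0]
force: [0.2, -0.7, 0.4]
gripper_width: 0.0851
grip_force: 0.0
```

```bash
python3 - <<'E'
from h import *
c=snap('wrist','w2.png');print(robot.state()['tcp_pos'],proj(c,[.442,.0687,.086]))
w=snap('scene','s3.png')['img'];
cv2.imwrite('pics/w2s.png',np.hstack([cv2.resize(c['img'],(400,300)),cv2.resize(w[100:220,250:410],(400,300),interpolation=2)]))
E
```

```text
[0.44278354 0.06859067 0.21211525] [255.2 180.9]
```

View pics/w2s.png

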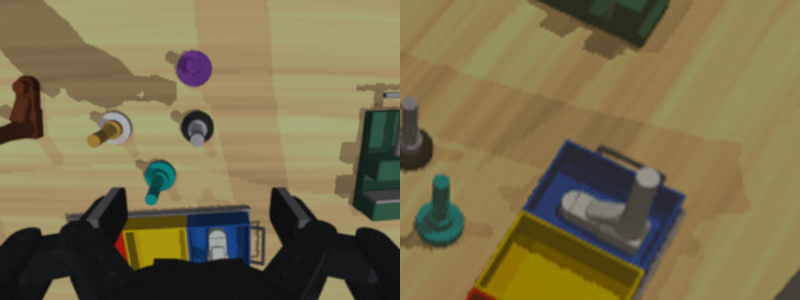

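To row units: 0.05 m is 0.8, 0.014 m is 0.224.

Request:
{"api": "shift_gripper", "payload": {"deltas": {"steps":[[0,0,0.8,0,0.085],[0,0,0.8,0,0.085],[0,0,0.8,0,0.085],[0,0,0.224,0,0.085],[0,0,0,0,0],[0,0,0,0,0],[0,0,0,0,0],[0,0,0,0,0],[0,0,0,0,0],[0,0,0,0,0],[0,0,0,0,0]]}, "clamp_n": 80}}

```text
time_s: 10.07
tcp_pos: [0.4423, 0.0682, 0.049]
orientation: [0.0, 1.0, 0.0, 0.001]
force: [0.1, -0.9, 7.5]
gripper_width: 0.0139
grip_force: 77.8
```

To row units: -0.05 m is -0.8, -0.04 m is -0.64.

Request:
{"api": "shift_gripper", "payload": {"deltas": {"steps":[[0,0,-0.48,0,0],[0,0,-0.8,0,0],[0,0,-0.8,0,0],[-0.352,-0.1008,0,0,0],[-0.64,-0.192,0,0,0],[-0.64,-0.192,0,0,0],[-0.64,-0.192,0,0,0],[-0.64,-0.192,0,0,0],[-0.48,-0.128,0,0,0],[0,0,0,0,0],[0,0,0.64,0,0],[0,0,0.64,0,0],[0,0,0.48,0,0],[0,0,0.08,0,0],[0,0,0.064,0,0],[0,0,0,0,0],[0,0,0,0,0]]}}}

```text
time_s: 12.2
tcp_pos: [0.6544, 0.0061, 0.0605]
orientation: [-0.0, 1.0, 0.0, 0.001]
force: [-0.2, -0.3, -0.9]
gripper_width: 0.014
grip_force: 78.1
```

Expected contact at about z = 0.055.

To row units: 0.002 m is 0.032, 0.001 m is 0.016.

Request:
{"api": "shift_gripper", "payload": {"deltas": {"steps":[[0,0,0.032,0,0],[0,0,0.032,0,0],[0,0,0.016,0,0],[0,0,0,0,0]]}}}

```text
time_s: 12.7
tcp_pos: [0.6539, 0.006, 0.0551]
orientation: [-0.0, 1.0, -0.0, 0.0]
force: [-2.3, -0.4, 4.2]
gripper_width: 0.0139
grip_force: 79.2
```

Request:
{"api": "shift_gripper", "payload": {"deltas": {"steps":[[0,0,0.016,0,0],[0,0,0.016,0,0],[0,0,0,0,0]]}}}

```text
time_s: 13.08
tcp_pos: [0.654, 0.0059, 0.055]
orientation: [0.0, 1.0, -0.0, 0.001]
force: [-5.1, -1.2, 17.3]
gripper_width: 0.0138
grip_force: 80.3
```

To row units: -0.05 m is -0.8, -0.0445 m is -0.712.

Request:
{"api": "shift_gripper", "payload": {"deltas": {"steps":[[0,0,-0.016,0,0.04],[0,0,0,0,0.085],[0,0,0,0,0.085],[0,0,0,0,0.085],[0,0,-0.64,0,0.085],[0,0,-0.8,0,0.085],[0,0,-0.8,0,0.085],[0,0,-0.8,0,0.085],[0.176,-0.712,0,0,0.085],[0.176,-0.712,0,0,0.085],[0.176,-0.712,0,0,0.085],[0.176,-0.712,0,0,0.085],[0.176,-0.712,0,0,0.085],[0.176,-0.712,0,0,0.085],[0.176,-0.712,0,0,0.085],[0.176,-0.712,0,0,0.085],[0,0,0,0,0.085],[0,0,0,0,0.085]]}}}

```text
time_s: 15.32
tcp_pos: [0.5659, -0.3492, 0.243]
orientation: [-0.0, 1.0, 0.001, 0.0]
force: [0.4, -0.4, -0.3]
gripper_width: 0.0849
grip_force: 0.0
```

```bash
python3 - <<'E'
from h import *
c=snap('wrist','w3.png');print(robot.state()['tcp_pos'],proj(c,[.5658,-.3497,.154]))
w=snap('side','s4.png')['img'];
cv2.imwrite('pics/w3s.png',np.hstack([cv2.resize(c['img'],(400,300)),cv2.resize(w[120:255,130:310],(400,300),interpolation=2)]))
E
```

```text
[ 0.56638004 -0.34827341  0.24315905] [254.3 193. ]
```

View pics/w3s.png

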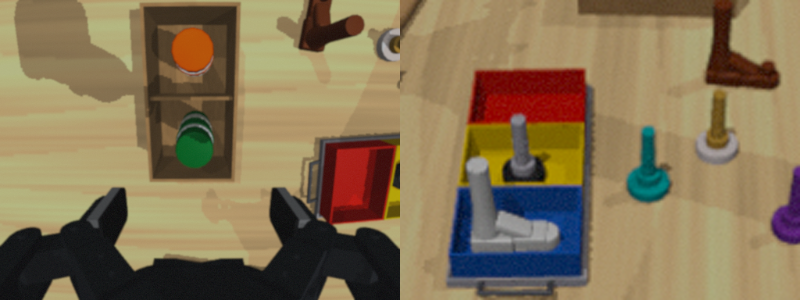

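To row units: 0.05 m is 0.8, -0.002 m is -0.032.

Request:
{"api": "shift_gripper", "payload": {"deltas": {"steps":[[0,-0.032,0.64,0,0.085],[0,0,0.8,0,0.085],[0,0,0.592,0,0.085],[0,0,0,0,0.085],[0,0,0,0,0],[0,0,0,0,0],[0,0,0,0,0],[0,0,0,0,0],[0,0,0,0,0]]}, "clamp_n": 60}}

```text
time_s: 16.55
tcp_pos: [0.5671, -0.3526, 0.1184]
orientation: [0.0, 1.0, -0.001, 0.002]
force: [-0.2, 0.0, 6.5]
gripper_width: 0.0377
grip_force: 59.9
```

To row units: -0.04 m is -0.64, 0.004 m is 0.064.

Request:
{"api": "shift_gripper", "payload": {"deltas": {"steps":[[0,0,-0.32,0,0],[0,0,-0.64,0,0],[0,0,-0.64,0,0],[0,0,-0.64,0,0],[0,0,0,0,0],[-0.136,0.3792,0,0,0],[-0.224,0.632,0,0,0],[-0.224,0.64,0,0,0],[-0.224,0.64,0,0,0],[-0.224,0.64,0,0,0],[-0.224,0.64,0,0,0],[-0.224,0.632,0,0,0],[0,0,0,0,0],[0,0,0.64,0,0],[0,0,0.64,0,0],[0,0,0.56,0,0],[0,0,0.16,0,0],[0,0,0.064,0,0],[0,0,0,0,0],[0,0,0,0,0]]}}}

```text
time_s: 19.05
tcp_pos: [0.6591, -0.0893, 0.1287]
orientation: [-0.0, 1.0, -0.0, 0.001]
force: [-0.4, 0.2, -1.2]
gripper_width: 0.0376
grip_force: 60.9
```

To row units: 0.003 m is 0.048, 0.002 m is 0.032.

Request:
{"api": "shift_gripper", "payload": {"deltas": {"steps":[[0,0,0.048,0,0],[0,0,0.032,0,0],[0,0,0.016,0,0],[0,0,0,0,0]]}}}

```text
time_s: 19.55
tcp_pos: [0.6581, -0.0893, 0.1211]
orientation: [-0.0, 1.0, 0.0, -0.0]
force: [1.0, -0.3, -2.1]
gripper_width: 0.0382
grip_force: 60.9
```

Request:
{"api": "shift_gripper", "payload": {"deltas": {"steps":[[0,0,0.016,0,0],[0,0,0.016,0,0],[0,0,0,0,0]]}}}

```text
time_s: 19.92
tcp_pos: [0.6587, -0.0892, 0.1204]
orientation: [-0.0, 1.0, -0.0, 0.001]
force: [-1.4, -0.7, 5.2]
gripper_width: 0.0377
grip_force: 61.5
```

Contact; release, retreat up and look.

To row units: -0.05 m is -0.8, 0.04 m is 0.64.

Request:
{"api": "shift_gripper", "payload": {"deltas": {"steps":[[0,0,0,0,0.05],[0,0,0,0,0.085],[0,0,0,0,0.085],[0,0,0,0,0.085],[0,0,-0.48,0,0.085],[0,0,-0.8,0,0.085],[0,0,-0.8,0,0.085],[0.64,0,0,0,0.085],[0.8,0,0,0,0.085],[0.8,0,0,0,0.085],[0,0,0,0,0.085],[0,0,0,0,0.085],[0,0,0,0,0.085]]}}}

```text
time_s: 21.55
tcp_pos: [0.5199, -0.0891, 0.2495]
orientation: [-0.0, 1.0, 0.0, 0.001]
force: [0.1, -0.1, -0.1]
gripper_width: 0.0849
grip_force: 0.0
```

```bash
python3 - <<'E'
from h import *
w=snap('side','s5.png')['img'];v=snap('scene','s6.png')['img']
cv2.imwrite('pics/f.png',np.hstack([cv2.resize(w[50:275,130:330],(400,450),interpolation=2),cv2.resize(v[90:315,130:370],(400,450),interpolation=2)]))
E
```

```text
(no output)
```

View pics/f.png

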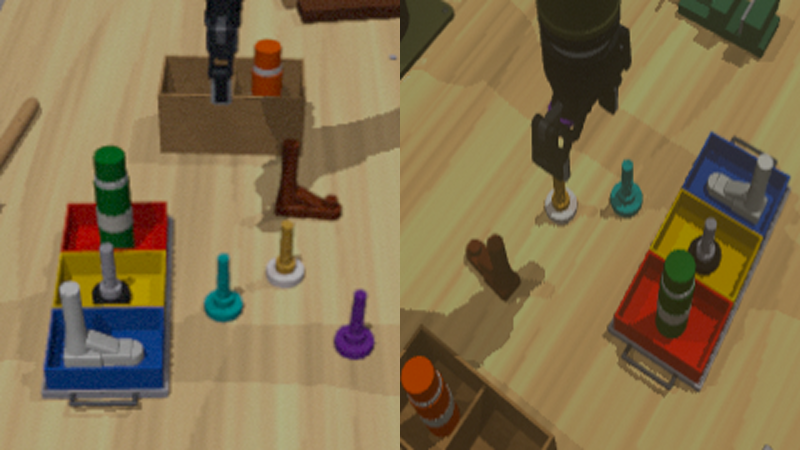

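All three stand upright in their bins (can in red at 678,290, foot in yellow at 707,240, leg in blue at 750,190), and the look-alikes are untouched.

```bash
python3 -c "
from bench import ticket;print(ticket.close_job())"
```

```text
the job is handed in; nothing more can be done
None
```

The job is handed in at about 22 s; in the last camera views the bright leg stood in the blue bin, the black-based foot in the yellow and the green can in the red, all upright, with the look-alikes where they began (no verdict was returned).

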